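# Move the clip-on lamp from its charging dock to the tool trough

## Robot

A 6-joint arm with a two-finger parallel gripper is mounted at the origin on the work surface. World frame = base frame: x ahead of the robot, y to its left, z up, the work surface at z = 0. Lengths are in m, angles in rad, forces in N, time in s.
With the tool pointing down it reaches from about 0.25 to 0.725 m from the base axis. Payload 9.7 kg.
Tool frame: the origin (TCP) lies midway between the tips of the shut fingers; the grasp point (between the pads) lies 19 mm behind it; z points along the fingers, y is the line along which they close (so a half turn about z gives the same grasp; the last joint's range is limited). The gripper opens to 85 mm and grips with 20 to 120 N. Pads are 22 mm wide; open, the fingers measure 114 mm over their backs; the gripper's body (76 mm by 85 mm) begins 54 mm behind the grasp point. The pads swing forward as they close: fully open they stand 13 mm farther back than shut.
Start: joints at [1.113, 0.087, 0.176, 1.66, 0, 1.571], TCP at [0.243, 0.493, 0.231] pointing down, gripper open.
Joint ranges: [-3.13, 3.13], [-0.85, 1.81], [-1.15, 1.24], [-2.2, 2.28], [-1.44, 1.52], [-3.14, 3.14]. Speed limits (rad/s): [2.22, 2.22, 2.57, 3.14, 3.14, 3.14].

## Interface

Orientations are given as a unit quaternion [x, y, z, w].
In Python, from workcell import read_state, grab_frame, close_job gives the robot as it stands. The module is installed in compiled form; this text tells all that it offers.
- The arm moves only by the tool apply_moves, never from a script. Its arguments are lists of equal length, an entry for each row: "fingers": the opening, from -1 (shut) to 1 (fully open); "translation": the shift along the tool's x, y, z in mm, a list of three; "turn": the turn, a rotation vector about the tool's x, y, z in rad, a list of three. In form: {"fingers": [fingers, ...], "translation": [[dx, dy, dz], ...], "turn": [[ax, ay, az], ...]}. A call has 1 to 8 rows; each row shifts and turns the commanded pose from where the row before left it, along the tool's axes as they then stand; what a row does not reach is not made up. A row lasts 1/10 s, in which the tool goes at most 50 mm and 8.59 degrees, less where a joint would pass 70% of its speed; a pose out of reach is approached as far as the arm can. A call with a gripper value outside its range is refused whole. The fingers move at their own pace and stop on an object; "squeeze" is the grip in N (left out, the last holds). Time passes only in rows, so rows that do not move let the fingers close. It gives the time, the measured TCP pose, the force, the opening and the grip force at its end, in the units of the state.
- read_state(): the state, without advancing time (a new reading comes with each control period).
- grab_frame(name): name is "scene" or "top"; returns a dict with "pixels" (480x640x3 uint8, red, green, blue), "depth" (480x640 float32, m along the optical axis (not along the pixel's ray), 0 where there is no reading), "mtx" (3x3 intrinsics, pixels), "extrinsics" (4x4, takes a point from world to camera coordinates). Camera axes: x right, y down, z forward; pixel columns grow to the right and rows downward; lengths in m; the calibration is good to about 2 mm. A picture is of the moment at which its call begins.
- close_job(): hands the job in; it is judged then, once.
The state is a dict: "time_s": time; "qpos": joint angles; "dq": joint speeds; "tau": joint torques, N m; "eef_pos": TCP position; "ee_rot": TCP orientation; "wrist_force": force on the tool from outside, world axes, zero at the start; "wrist_torque": the same for the moment, N m; "finger_gap": finger opening in m; "finger_force": force on a finger pad.
Only numpy, scipy, OpenCV 4.12 (cv2) and the standard library are available. Lean on these libraries where they do the work, as an engineer would, in place of code of your own. Each camera call takes 0.05 s, during which the arm holds its last target. There are 200 camera calls.

## Task

Pull the yellow clip-on lamp straight up out of the spring latches of its black charging dock, stand it upright on the grey cleaning mat and let go, so that you can take it afresh by its two other sides. Then push its clip fully down over the thin front lip of the tool trough, near the middle of the lip, with the white lens facing away from the green back panel. Never let the lamp topple, and leave the jar, the blue can and the brass tin where they are.

Things in the scene. Friction and masses are not known exactly. Their poses are not given: they have to be found in the camera images.
- lamp: yellow block-shaped clip-on lamp, 150 g, 44 mm deep (x), 40 mm wide (y), 95 mm tall. Origin: centre of its underside, z up; a round white lens is on its -x face. The top 43 mm is a plain block to grip; a groove 4 mm deep runs across both y sides 40 to 52 mm up. It stands on two skirts under its front and back
- lamp_slot (a point): in the lamp's clip: where a 6 mm edge's centre goes, 7 mm ahead (-x) of the lamp's origin and 30 mm up, at the roof of a slot along y. Rigid front wall 3 mm ahead of this point (7 mm at its bevelled foot); behind, a sprung hinged jaw, its mouth open to 8 mm behind at the bottom. Pushing onto an edge takes 8 to 20 N; it then holds by itself. Axes as the lamp's
- dock: black charging dock, fixed; base plate 100 (x) by 110 (y) by 10 mm. Origin: centre of its underside. The lamp stands on the plate, axes parallel, between two red-topped cheeks at y = 22 to 34 mm either side, 36 mm long in x, 96 mm high; its front and back faces stand free above stops 26 mm high. Sprung balls in the cheeks 56 mm up grip its grooves: breaking free takes 10 to 18 N upward
- lamp_jaw (a joint): opening angle of the sprung jaw in the clip, rad: 0 at rest, about 0.1 with a 6 mm edge in it, at most 0.35
- mat: grey cleaning mat, fixed, 200 (x) by 160 (y) by 3 mm. Origin: centre of its underside
- trough: aluminium tool trough, fixed. Origin: on the table under the middle of its front lip; y runs along the lip, which is 6 mm thick (x = -3 to 3 mm), 200 mm long, 62 mm high, rounded on top. Behind it (+x) a green panel at x = 38 to 44 mm, 120 mm high; -x is the front. End walls 53 mm high; pens lean in the gap beyond y = 78 mm either side. Clipped, the lamp has parallel axes
- lip_top (a point): middle of the top edge of the trough's lip, 62 mm above the table; axes as the trough's
- jar: glass jar with a blue lid, 60 mm across, 75 mm high; origin at the centre of its underside. Leave it alone
- can: blue can with a white label, 70 mm across, 95 mm high; origin at the centre of its underside. Leave it alone
- tin: open brass tin, 70 by 90 by 24 mm; origin at the centre of its underside. Leave it alone
Things that resemble listed ones, but are neither listed nor needed, are in the scene too. Several things look just like the dock: the one meant starts nearest to the robot's base.

How it is judged:
By the outcome, as a careful person would: the job done as asked, in the order asked, and still so for the second after the job is handed in, with the robot touching nothing.
It also fails if it takes over 56 s, if anything falls off the work surface, if the arm or the gripper's body presses on something with over 40 N, if the wrist force passes 120 N, or if a joint passes its speed limit or range.

## Working session

There is one attempt and no reset: what is moved stays moved. The work goes in short steps, Python scripts to look and compute and a tool call to move; the robot and the scene stay as the last step left them, time stands still between calls to the robot, and variables do not carry over. Pictures are saved under pics/ and viewed, at most 10 in all, crops included, and the job is handed in when it is done.

Besides the shell and the picture viewer there is one more tool, called after "Request:" by a JSON object that holds its "op" and its "data". apply_moves: Moves the arm, as the interface text tells. Its arguments: {"type":"object","properties":{"fingers":{"type":"array"},"translation":{"type":"array"},"turn":{"type":"array"},"squeeze":{"type":"number"}},"required":["fingers","translation","turn"]}

```bash
mkdir -p pics
cat > h.py <<'E'
import numpy as np, cv2
from workcell import read_state, grab_frame, close_job
def grab(n):
    f=grab_frame(n); np.savez(f'{n}.npz',**{k:f[k] for k in('pixels','depth','mtx','extrinsics')}); return f
def load(n): return dict(np.load(f'{n}.npz'))
def cloud(f):
    d=f['depth'];v,u=np.mgrid[:480,:640];K=f['mtx'];E=f['extrinsics']
    c=np.stack([(u-K[0,2])/K[0,0]*d,(v-K[1,2])/K[1,1]*d,d],-1)
    return (c-E[:3,3])@E[:3,:3]
def ray(f,u,v,z):
    K=f['mtx'];E=f['extrinsics'];R=E[:3,:3];o=-R.T@E[:3,3]
    d=R.T@np.linalg.solve(K,[u,v,1.]);return o+d*(z-o[2])/d[2]
def save(n,im): cv2.imwrite(f'pics/{n}.png',im[...,::-1])
E
python3 - <<'E'
from h import *
a=grab('top');b=grab('scene')
im=np.hstack([a['pixels'],b['pixels']])
save('a',a['pixels']);save('b',b['pixels'])
for f in(a,b):
    E=f['extrinsics'];print(-E[:3,:3].T@E[:3,3],E[:3,:3].round(2).tolist(),f['mtx'].tolist())
print(read_state())
E
```

```text
[ 0.41402887 -0.1525844   1.49093221] [[0.01, -1.0, 0.0], [-0.99, -0.01, -0.1], [0.1, -0.0, -0.99]] [[524.8207842728464, 0.0, 318.3868920245169], [0.0, 524.8207842728464, 234.06062440321648], [0.0, 0.0, 1.0]]
[1.59822903 0.43555419 1.00600142] [[-0.48, 0.88, 0.01], [0.53, 0.3, -0.79], [-0.7, -0.37, -0.61]] [[614.2624598043029, 0.0, 310.733303575337], [0.0, 614.2624598043029, 235.88292438277884], [0.0, 0.0, 1.0]]
{'time_s': 0.1, 'qpos': array([1.11301385e+00, 8.74068093e-02, 1.75191796e-01, 1.65977939e+00,
       1.20497444e-05, 1.57082126e+00]), 'dq': array([ 0.00012323, -0.00020229,  0.00334275,  0.00010871, -0.00017039,
        0.00095268]), 'tau': array([-1.66116279e-04, -5.21562159e+01,  4.65651834e+01,  1.60616072e-02,
        2.20811989e-05, -1.29921733e-05]), 'eef_pos': array([0.24298469, 0.49318751, 0.23064193]), 'ee_rot': array([ 2.26909923e-01,  9.73915565e-01, -5.82047704e-04, -1.41780599e-04]), 'wrist_force': array([-0.14574493, -0.54832694,  0.45216494]), 'wrist_torque': array([-0.03574901,  0.01481643,  0.01689193]), 'finger_force': 0.0, 'finger_gap': 0.08527722064219202}
```

View pics/a.png

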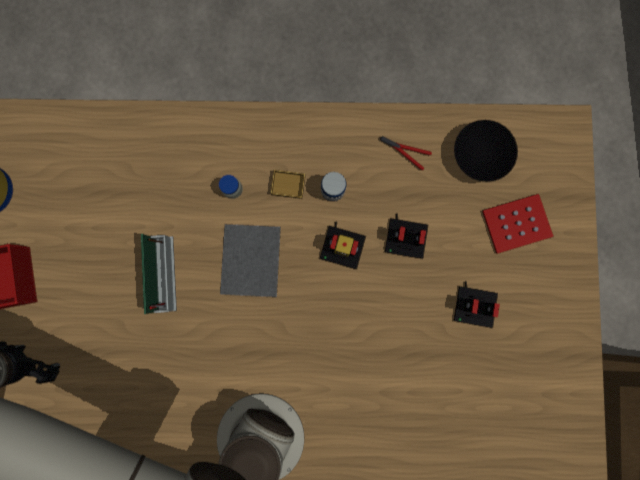

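View pics/b.png

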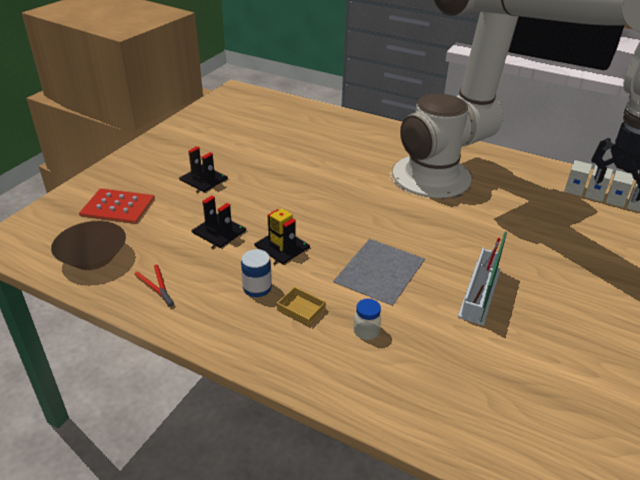

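The dock candidates in the top view are (343,247), which holds the lamp, and the empty ones at (406,238) and (476,307). The base is at about (260,435), so (343,247) is nearest and is the one meant. I'll confirm it with a crop that also shows the lens side.

Run:
```python
from h import *
a=load('top');b=load('scene')
save('c',np.hstack([cv2.resize(a['pixels'][215:280,310:375],(400,400),interpolation=cv2.INTER_CUBIC),cv2.resize(b['pixels'][195:275,245:325],(400,400),interpolation=cv2.INTER_CUBIC)]))
def rect(f,m,z,name,roi):
    M=np.zeros((480,640),np.uint8);x0,x1,y0,y1=roi;M[y0:y1,x0:x1]=m[y0:y1,x0:x1]
    c=max(cv2.findContours(M,cv2.RETR_EXTERNAL,cv2.CHAIN_APPROX_NONE)[0],key=cv2.contourArea)
    p=np.array([ray(f,*q[0],z)[:2] for q in c],np.float32)*1000
    r=cv2.minAreaRect(p);print(name,np.round(r[0],1),np.round(r[1],1),round(r[2],2),len(c))
for nm,f in(('top',a),):
    h=cv2.cvtColor(f['pixels'],cv2.COLOR_RGB2HSV).astype(int);H,S,V=h[...,0],h[...,1],h[...,2]
    C=cloud(f);Z=C[...,2]
    rect(f,(H>18)&(H<35)&(S>150)&(V>90)&(Z>.08),.105,'yellow',(325,365,230,262))
    rect(f,((H<8)|(H>172))&(S>150)&(Z>.07)|((H>18)&(H<35)&(S>150)&(Z>.08)),.105,'red+yel',(322,368,225,270))
    rect(f,(V<60),.010,'plate',(315,370,220,272))
    rect(f,(S<60)&(V<130)&(V>40)&(Z<.02),.003,'mat',(210,290,215,305))
    rect(f,(H>65)&(H<95)&(S>90)&(Z>.09),.12,'panel',(135,185,225,320))
    # lip
    m=np.zeros((480,640),bool);m[225:320,155:190]=1
    m&=(Z>.052)&(Z<.072)&(S<70)
    v,u=np.nonzero(m);print('lip px',len(u),u.min(),u.max(),v.min(),v.max())
    rect(f,m.astype(np.uint8),.062,'lip',(155,190,225,320))
    for r in range(240,312,12):print(r,[(x,int(V[r,x]),round(float(Z[r,x])*1000)) for x in range(138,180,2)])
```

```text
yellow [ 526.9 -221.4] [38.5 42. ] 74.57 54
red+yel [ 525.6 -220.8] [68.  44.9] 74.53 86
plate [ 533.6 -221.9] [110.8 112.5] 73.64 144
mat [487.7  40.2] [159.6 199.2] 87.8 247
panel [445.3 296.8] [201.   15.7] 4.97 162
lip px 273 155 169 236 312
lip [445.6 262.7] [206.1  21.6] 2.28 168
240 [(138, 69, 0), (140, 66, 2), (142, 66, 122), (144, 36, 111), (146, 37, 91), (148, 27, 100), (150, 31, 99), (152, 33, 93), (154, 37, 78), (156, 57, 64), (158, 75, 2), (160, 60, 9), (162, 69, 5), (164, 132, 66), (166, 73, 48), (168, 72, 33), (170, 99, 11), (172, 132, 8), (174, 129, -1), (176, 133, 2), (178, 134, 3)]
252 [(138, 62, 2), (140, 60, 0), (142, 67, 116), (144, 41, 112), (146, 35, 96), (148, 34, 84), (150, 37, 62), (152, 35, 46), (154, 34, 35), (156, 85, 3), (158, 130, 14), (160, 80, 6), (162, 72, 3), (164, 122, 65), (166, 74, 58), (168, 72, 34), (170, 79, 12), (172, 125, 4), (174, 111, -3), (176, 112, 2), (178, 112, 6)]
264 [(138, 57, 0), (140, 58, -1), (142, 69, 125), (144, 39, 116), (146, 36, 103), (148, 36, 80), (150, 34, 65), (152, 34, 57), (154, 33, 31), (156, 57, 19), (158, 126, 6), (
[... 420 characters left out ...]
6, 13), (174, 105, 9), (176, 129, 2), (178, 130, -2)]
288 [(138, 70, -1), (140, 68, -2), (142, 65, -1), (144, 67, 118), (146, 32, 110), (148, 39, 95), (150, 35, 81), (152, 35, 54), (154, 37, 43), (156, 35, 24), (158, 109, 12), (160, 134, 11), (162, 81, 15), (164, 75, 6), (166, 133, 59), (168, 77, 51), (170, 72, 33), (172, 87, 10), (174, 126, 4), (176, 126, 4), (178, 130, -6)]
300 [(138, 65, 2), (140, 66, -4), (142, 62, -4), (144, 68, 122), (146, 39, 112), (148, 34, 98), (150, 35, 87), (152, 37, 67), (154, 37, 46), (156, 37, 32), (158, 78, 13), (160, 132, 8), (162, 81, 11), (164, 73, 10), (166, 121, 61), (168, 82, 60), (170, 71, 33), (172, 78, 11), (174, 127, 9), (176, 107, 3), (178, 121, 4)]
```

View pics/c.png

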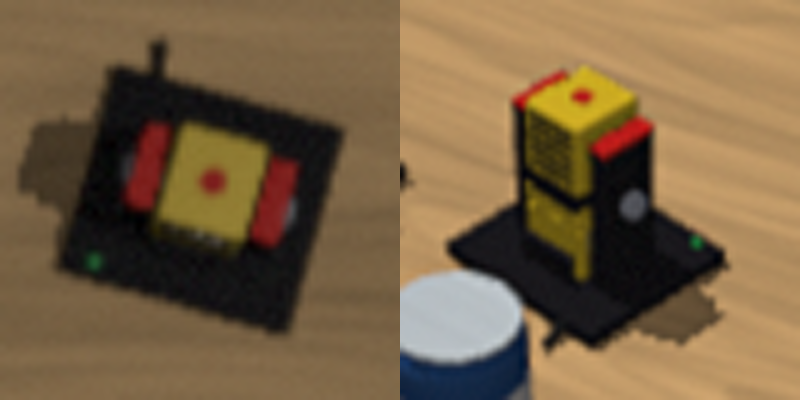

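The crop confirms the dock at (343,247). The lamp is in it, a grille faces the scene camera (+x), and white shows at the robot side, so the lens faces the robot. The lamp is at about (526.5,-221) mm with a yaw of about -15.4°.

Request:
{"op": "apply_moves", "data": {"fingers": [1,1,1,1,1], "translation": [[0,0,0],[0,0,0],[0,0,0],[0,0,0],[0,0,0]], "turn": [[0,0,0.14],[0,0,0.14],[0,0,0.14],[0,0,0.14],[0,0,0.14]]}}

```text
time_s: 0.6
eef_pos: [0.243, 0.4932, 0.2308]
ee_rot: [0.55, 0.835, -0.0, 0.0]
wrist_force: [0.5, -0.1, -0.4]
finger_gap: 0.0849
finger_force: 0.0
```

Request:
{"op": "apply_moves", "data": {"fingers": [1,1,1,1,1,1,1,1], "translation": [[-48,-1.7,0],[-48,-1.7,0],[-48,-1.7,0],[-48,-1.7,0],[-48,-1.7,0],[-48,-1.7,0],[-48,-1.7,0],[-48,-1.7,0]], "turn": [[0,0,0],[0,0,0],[0,0,0],[0,0,0],[0,0,0],[0,0,0],[0,0,0],[0,0,0]]}}

```text
time_s: 1.4
eef_pos: [0.3849, 0.1343, 0.2312]
ee_rot: [0.547, 0.837, 0.0, 0.0]
wrist_force: [0.5, 0.7, -0.5]
finger_gap: 0.0855
finger_force: 0.0
```

Request:
{"op": "apply_moves", "data": {"fingers": [1,1,1,1,1,1,1,1], "translation": [[-48,-1.7,0],[-48,-1.7,0],[-48,-1.7,0],[-48,-1.7,0],[-48,-1.7,0],[-48,-1.7,0],[-48,-1.7,0],[-48,-1.7,0]], "turn": [[0,0,0],[0,0,0],[0,0,0],[0,0,0],[0,0,0],[0,0,0],[0,0,0],[0,0,0]]}}

```text
time_s: 2.2
eef_pos: [0.5266, -0.2231, 0.2309]
ee_rot: [0.547, 0.837, 0.0, -0.0]
wrist_force: [0.6, 0.1, 0.6]
finger_gap: 0.0853
finger_force: 0.0
```

Request:
{"op": "apply_moves", "data": {"fingers": [1,1,1,1,1,1], "translation": [[0,0,0],[0,0,0],[0,0,0],[0,0,0],[0,0,0],[0,0,0]], "turn": [[0,0,0.137],[0,0,0.137],[0,0,0.137],[0,0,0.137],[0,0,0.134],[0,0,0]]}}

```text
time_s: 2.8
eef_pos: [0.5263, -0.221, 0.2309]
ee_rot: [0.796, 0.605, -0.0, -0.0]
wrist_force: [0.5, -0.3, -1.0]
finger_gap: 0.0856
finger_force: 0.0
```

```bash
cat >> h.py <<'E'
def go(x,y,z,phi,s=None):
    "tool-axis shift (mm) and turn needed from the measured pose; phi = wanted angle of tool y, deg"
    from scipy.spatial.transform import Rotation as R
    s=s or read_state();r=R.from_quat(s['ee_rot']);m=r.as_matrix()
    f=np.degrees(np.arctan2(m[1,1],m[0,1]));t=s['eef_pos']*1000
    print('t',s['time_s'],'tcp',t.round(1),'phi',f.round(2),'tilt',(m[:2,2]*57.3).round(2),'q6',s['qpos'][5].round(2),'F',s['wrist_force'].round(1))
    print(' shift',((np.array([x,y,z])-t)@m).round(1),'az',round(np.radians((f-phi+90)%180-90),3))
E
python3 - <<'E'
from h import *
go(526.5,-221,66,-15.4)
a=load('top');g=a['pixels'].astype(float).mean(2)
C=cloud(a)
for nm,(u0,u1),z,rows in(('lip',(161,171),.062,range(242,306)),('panel',(139,148),.12,range(242,306))):
    P=[]
    for r in rows:
        us=np.arange(u0,u1);w=(g[r,us] if nm=='lip' else 0)
        if nm=='lip':
            w=np.where((C[r,us,2]>.045),g[r,us]-75,0).clip(0)
            if w.sum()<20:continue
            P.append(ray(a,(w*us).sum()/w.sum(),r,z)[:2]*1000)
        else:
            k=us[C[r,us,2]>.1]
            if len(k):P.append(ray(a,k.min(),r,z)[:2]*1000)
    P=np.array(P);p=np.polyfit(P[:,0],P[:,1],1);res=P[:,1]-np.polyval(p,P[:,0])
    ok=abs(res)<2*res.std();p=np.polyfit(P[ok,0],P[ok,1],1)
    print(nm,'slope deg',np.degrees(np.arctan(p[0])),'y at 445',np.polyval(p,445),'res',res.std(),len(P))
# lip ends
for u in(164,166):
  print([ (v,int(g[v,u])) for v in list(range(230,242))+list(range(306,318))])
E
```

```text
t 2.8 tcp [ 526.3 -221.   230.9] phi -15.53 tilt [-0.04  0.02] q6 1.44 F [ 0.5 -0.3 -1. ]
 shift [  0.    0.3 164.9] az -0.002
lip slope deg 4.71631410485835 y at 445 261.1265696391077 res 0.5844258019544473 64
panel slope deg 4.944794398343829 y at 445 304.58204500648384 res 0.8951198194809665 64
[(230, 93), (231, 99), (232, 99), (233, 100), (234, 97), (235, 108), (236, 118), (237, 121), (238, 128), (239, 128), (240, 129), (241, 127), (306, 50), (307, 63), (308, 70), (309, 69), (310, 96), (311, 118), (312, 102), (313, 92), (314, 93), (315, 96), (316, 96), (317, 95)]
[(230, 95), (231, 99), (232, 99), (233, 99), (234, 99), (235, 88), (236, 72), (237, 67), (238, 68), (239, 71), (240, 71), (241, 70), (306, 92), (307, 93), (308, 91), (309, 87), (310, 103), (311, 109), (312, 90), (313, 91), (314, 92), (315, 93), (316, 92), (317, 96)]
```

Request:
{"op": "apply_moves", "data": {"fingers": [1,1,1,1,1,1,1], "translation": [[0,0,30],[0,0,30],[0,0,30],[0,0,30],[0,0,25],[0,0,20],[0,0,0]], "turn": [[0,0,0],[0,0,0],[0,0,0],[0,0,0],[0,0,0],[0,0,0],[0,0,0]]}}

```text
time_s: 3.5
eef_pos: [0.5247, -0.2202, 0.0631]
ee_rot: [0.794, 0.607, -0.001, -0.002]
wrist_force: [-0.4, 0.6, -0.1]
finger_gap: 0.0855
finger_force: 0.0
```

Request:
{"op": "apply_moves", "data": {"fingers": [-1,-1,-1,-1,-1,-1,-1,-1], "translation": [[0,0,0],[0,0,0],[0,0,0],[0,0,0],[0,0,0],[0,0,0],[0,0,0],[0,0,0]], "turn": [[0,0,0],[0,0,0],[0,0,0],[0,0,0],[0,0,0],[0,0,0],[0,0,0],[0,0,0]], "squeeze": 70}}

```text
time_s: 4.3
eef_pos: [0.5272, -0.2213, 0.0679]
ee_rot: [0.795, 0.606, 0.001, 0.001]
wrist_force: [0.7, -0.4, 6.2]
finger_gap: 0.0432
finger_force: 71.6
```

Request:
{"op": "apply_moves", "data": {"fingers": [-1,-1,-1,-1,-1,-1,-1,-1], "translation": [[0,0,-3],[0,0,-3],[0,0,-3],[0,0,-3],[0,0,-3],[0,0,-3],[0,0,-5],[0,0,-5]], "turn": [[0,0,0],[0,0,0],[0,0,0],[0,0,0],[0,0,0],[0,0,0],[0,0,0],[0,0,0]]}}

```text
time_s: 5.1
eef_pos: [0.5269, -0.2212, 0.0956]
ee_rot: [0.796, 0.606, 0.0, 0.001]
wrist_force: [-0.1, 0.1, -1.8]
finger_gap: 0.043
finger_force: 75.0
```

Request:
{"op": "apply_moves", "data": {"fingers": [-1,-1,-1,-1,-1,-1,-1,-1], "translation": [[0,0,-10],[0,0,-12],[0,0,-15],[0,0,-15],[0,0,-15],[0,0,-15],[0,0,-10],[0,0,0]], "turn": [[0,0,0],[0,0,0],[0,0,0],[0,0,0],[0,0,0],[0,0,0],[0,0,0],[0,0,0]]}}

```text
time_s: 5.9
eef_pos: [0.5271, -0.2213, 0.1883]
ee_rot: [0.796, 0.606, 0.001, 0.001]
wrist_force: [0.1, -0.1, -3.3]
finger_gap: 0.0431
finger_force: 75.0
```

Run:
```python
from h import *
go(470,40,190,50)
b=grab('scene');save('d',cv2.resize(b['pixels'][110:270,200:400],(800,640))[:600])
```

```text
t 5.9 tcp [ 527.1 -221.3  188.3] phi -15.41 tilt [ 0.14 -0.06] q6 1.44 F [ 0.1 -0.1 -3.3]
 shift [ 236.7 -124.4   -2.1] az -1.142
```

View pics/d.png

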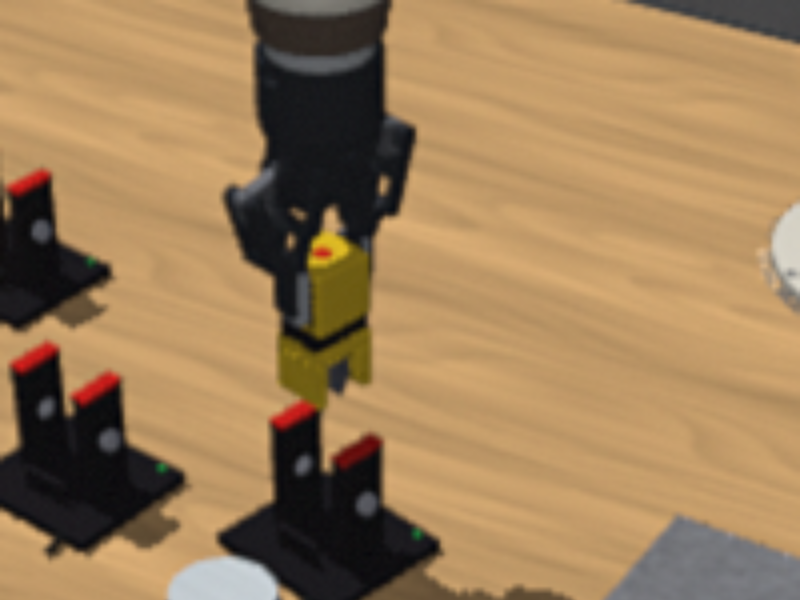

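The lamp is out and hanging upright in the grip, with its bottom at crop (330,395) and the dock empty below. Next I carry it to the mat.

Request:
{"op": "apply_moves", "data": {"fingers": [-1,-1,-1,-1,-1,-1,-1,-1], "translation": [[25,-13,0],[38,-20,0],[38,-20,0],[38,-20,0],[38,-20,0],[37,-19,0],[22.7,-12.4,0],[0,0,0]], "turn": [[0,0,0],[0,0,0],[0,0,0],[0,0,0],[0,0,0],[0,0,0],[0,0,0],[0,0,0]]}}

```text
time_s: 6.75
eef_pos: [0.4684, 0.0428, 0.1856]
ee_rot: [0.794, 0.607, -0.0, -0.001]
wrist_force: [0.3, -0.1, -2.2]
finger_gap: 0.0429
finger_force: 75.0
```

Request:
{"op": "apply_moves", "data": {"fingers": [-1,-1,-1,-1,-1,-1,-1,-1], "translation": [[0,0,0],[0,0,0],[0,0,0],[0,0,0],[0,0,0],[0,0,0],[0,0,0],[0,0,0]], "turn": [[0,0,-0.143],[0,0,-0.143],[0,0,-0.143],[0,0,-0.143],[0,0,-0.143],[0,0,-0.143],[0,0,-0.143],[0,0,-0.141]]}}

```text
time_s: 7.55
eef_pos: [0.4693, 0.0396, 0.1855]
ee_rot: [0.339, 0.941, -0.0, -0.0]
wrist_force: [-1.2, -0.6, -1.8]
finger_gap: 0.0432
finger_force: 74.9
```

Request:
{"op": "apply_moves", "data": {"fingers": [-1,-1,-1,-1,-1,-1,-1,-1], "translation": [[0,0,20],[0,0,25],[0,0,25],[0,0,20],[0,0,15],[0,0,10],[0,0,5],[0,0,0]], "turn": [[0,0,0],[0,0,0],[0,0,0],[0,0,0],[0,0,0],[0,0,0],[0,0,0],[0,0,0]]}}

```text
time_s: 8.35
eef_pos: [0.4693, 0.0402, 0.0661]
ee_rot: [0.342, 0.94, -0.0, -0.0]
wrist_force: [-0.1, -0.3, -1.6]
finger_gap: 0.0426
finger_force: 74.9
```

Run:
```python
from h import *
go(470,40,61,50)
b=grab('scene');save('e',cv2.resize(b['pixels'][160:310,300:500],(800,600)))
C=cloud(b);h=cv2.cvtColor(b['pixels'],cv2.COLOR_RGB2HSV).astype(int)
m=(h[...,0]>18)&(h[...,0]<35)&(h[...,1]>140)&(abs(C[...,0]-.47)<.05)&(abs(C[...,1]-.04)<.05)
print(m.sum(),np.percentile(C[m][:,2]*1000,[0,1,3,50,97,99,100]).round(1))
```

```text
t 8.35 tcp [469.3  40.2  66.1] phi 50.01 tilt [-0.02 -0.  ] q6 0.78 F [-0.1 -0.3 -1.6]
 shift [-0.6  0.3  5.1] az 0.0
527 [  1.5  10.2  13.5  55.2 106.7 119.  145.8]
```

View pics/e.png

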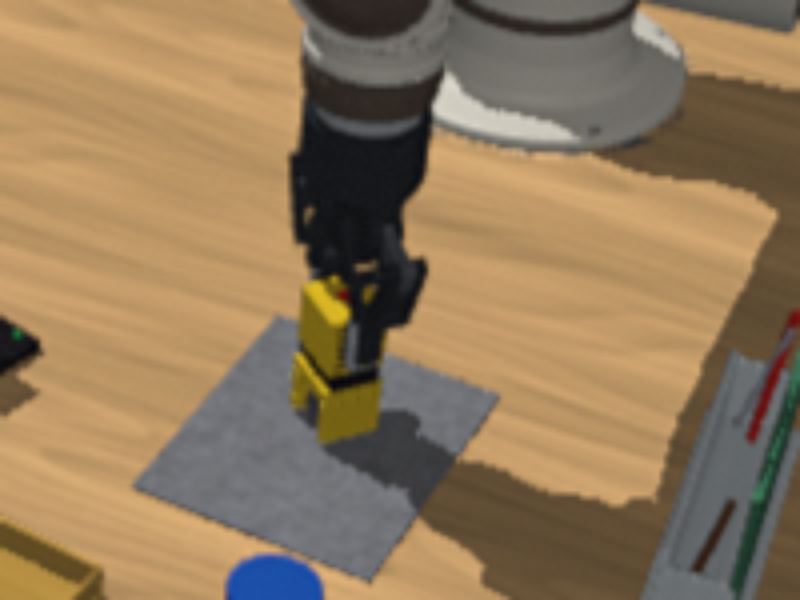

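The lamp hangs upright just above the mat, with its bottom at crop (340,440). I'll lower it in small steps until it touches.

Request:
{"op": "apply_moves", "data": {"fingers": [-1,-1,-1,-1], "translation": [[0,0,2],[0,0,1],[0,0,1],[0,0,0]], "turn": [[0,0,0],[0,0,0],[0,0,0],[0,0,0]]}}

```text
time_s: 8.8
eef_pos: [0.4694, 0.0403, 0.0624]
ee_rot: [0.342, 0.94, 0.0, 0.0]
wrist_force: [-0.7, -0.6, -2.3]
finger_gap: 0.043
finger_force: 74.9
```

Request:
{"op": "apply_moves", "data": {"fingers": [-1,-1,-1], "translation": [[0,0,1],[0,0,0],[0,0,0]], "turn": [[0,0,0],[0,0,0],[0,0,0]]}}

```text
time_s: 9.1
eef_pos: [0.4694, 0.0403, 0.0613]
ee_rot: [0.342, 0.94, -0.0, -0.0]
wrist_force: [-0.6, 0.7, -1.4]
finger_gap: 0.0431
finger_force: 74.9
```

Request:
{"op": "apply_moves", "data": {"fingers": [-1,-1,-1], "translation": [[0,0,1],[0,0,0],[0,0,0]], "turn": [[0,0,0],[0,0,0],[0,0,0]]}}

```text
time_s: 9.4
eef_pos: [0.4696, 0.0403, 0.0609]
ee_rot: [0.342, 0.94, 0.0, 0.0]
wrist_force: [-2.2, -0.2, 6.8]
finger_gap: 0.0432
finger_force: 75.5
```

Request:
{"op": "apply_moves", "data": {"fingers": [-1,0.2,0.5,1,1,1,1,1], "translation": [[0,0,0],[0,0,0],[0,0,0],[0,0,0],[0,0,0],[0,0,0],[0,0,0],[0,0,0]], "turn": [[0,0,0],[0,0,0],[0,0,0],[0,0,0],[0,0,0],[0,0,0],[0,0,0],[0,0,0]], "squeeze": 20}}

```text
time_s: 10.2
eef_pos: [0.4694, 0.0403, 0.0603]
ee_rot: [0.342, 0.94, -0.0, -0.0]
wrist_force: [-0.7, -0.1, 0.7]
finger_gap: 0.0855
finger_force: 0.0
```

Request:
{"op": "apply_moves", "data": {"fingers": [1,1,1,1,1], "translation": [[0,0,-10],[0,0,-20],[0,0,-30],[0,0,-30],[0,0,0]], "turn": [[0,0,0],[0,0,0],[0,0,0],[0,0,0],[0,0,0]]}}

```text
time_s: 10.7
eef_pos: [0.4711, 0.0404, 0.1551]
ee_rot: [0.342, 0.94, 0.001, 0.003]
wrist_force: [0.4, 0.8, 0.3]
finger_gap: 0.0852
finger_force: 0.0
```

Run:
```python
from h import *
go(469.5,40.3,63,-40)
b=grab('scene');save('f',cv2.resize(b['pixels'][160:310,300:500],(800,600)))
```

```text
t 10.7 tcp [471.1  40.4 155.1] phi 50.02 tilt [0.37 0.03] q6 0.78 F [0.4 0.8 0.3]
 shift [ 1.6 -1.6 92.1] az -1.57
```

View pics/f.png

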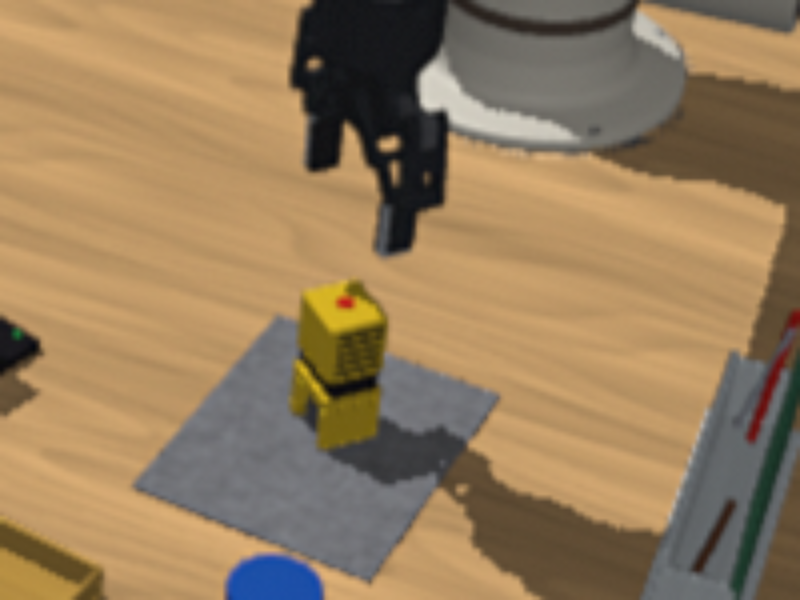

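The lamp is standing free and upright on the mat, with its top at crop (345,300) and the grille (back) facing +x+y as planned. I'll turn the hand 90° and regrip it by the y sides.

Request:
{"op": "apply_moves", "data": {"fingers": [1,1,1,1,1,1,1,1], "translation": [[0,0,0],[0,0,0],[0,0,0],[0,0,0],[0,0,0],[0,0,0],[0,0,0],[0,0,0]], "turn": [[0,0,0.145],[0,0,0.145],[0,0,0.145],[0,0,0.145],[0,0,0.145],[0,0,0.145],[0,0,0.145],[0,0,0.145]]}}

```text
time_s: 11.55
eef_pos: [0.469, 0.0402, 0.1496]
ee_rot: [0.803, 0.596, -0.001, -0.0]
wrist_force: [-0.1, -0.4, 0.1]
finger_gap: 0.0853
finger_force: 0.0
```

Request:
{"op": "apply_moves", "data": {"fingers": [1,1,1,1,1], "translation": [[0,0,0],[0,0,0],[0,0,0],[0,0,0],[0,0,0]], "turn": [[0,0,0.137],[0,0,0.137],[0,0,0.137],[0,0,0],[0,0,0]]}}

```text
time_s: 12.05
eef_pos: [0.4692, 0.0403, 0.1499]
ee_rot: [0.905, 0.425, -0.0, -0.0]
wrist_force: [0.1, -0.5, 0.6]
finger_gap: 0.0853
finger_force: 0.0
```

Run:
```python
from h import *
go(469.4,40.3,61.5,-40)
a=grab('top');h=cv2.cvtColor(a['pixels'],cv2.COLOR_RGB2HSV).astype(int);C=cloud(a)
m=((h[...,0]>18)&(h[...,0]<35)&(h[...,1]>150)&(h[...,2]>80)).astype(np.uint8)
m[:, :215]=0;m[:,300:]=0;m[:215]=0;m[310:]=0
c=max(cv2.findContours(m,cv2.RETR_EXTERNAL,cv2.CHAIN_APPROX_NONE)[0],key=cv2.contourArea)
print(cv2.minAreaRect(np.array([ray(a,*q[0],.098)[:2]*1000 for q in c],np.float32)))
```

```text
t 12.05 tcp [469.2  40.3 149.9] phi -39.76 tilt [-0.04 -0.  ] q6 2.35 F [ 0.1 -0.5  0.6]
 shift [ 0.2  0.2 88.4] az 0.004
((462.864990234375, 23.32668113708496), (15.99210262298584, 37.56902313232422), 72.79205322265625)
```

Request:
{"op": "apply_moves", "data": {"fingers": [1,1,1,1,1,1], "translation": [[0.2,0.2,20],[0,0,25],[0,0,20],[0,0,15],[0,0,8],[0,0,0]], "turn": [[0,0,0.004],[0,0,0],[0,0,0],[0,0,0],[0,0,0],[0,0,0]]}}

```text
time_s: 12.7
eef_pos: [0.4692, 0.0403, 0.0615]
ee_rot: [0.907, 0.421, -0.001, -0.0]
wrist_force: [-0.2, 0.1, 0.8]
finger_gap: 0.0856
finger_force: 0.0
```

Request:
{"op": "apply_moves", "data": {"fingers": [-1,-1,-1,-1,-1,-1,-1,-1], "translation": [[0,0,0],[0,0,0],[0,0,0],[0,0,0],[0,0,0],[0,0,0],[0,0,0],[0,0,0]], "turn": [[0,0,0],[0,0,0],[0,0,0],[0,0,0],[0,0,0],[0,0,0],[0,0,0],[0,0,0]], "squeeze": 20}}

```text
time_s: 13.5
eef_pos: [0.4701, 0.0404, 0.0631]
ee_rot: [0.907, 0.421, 0.001, 0.0]
wrist_force: [-0.4, 0.2, 5.8]
finger_gap: 0.0394
finger_force: 26.0
```

Request:
{"op": "apply_moves", "data": {"fingers": [-1,-1,-1], "translation": [[0,0,0],[0,0,0],[0,0,0]], "turn": [[0,0,0],[0,0,0],[0,0,0]], "squeeze": 80}}

```text
time_s: 13.8
eef_pos: [0.4702, 0.0403, 0.0632]
ee_rot: [0.907, 0.421, 0.001, 0.0]
wrist_force: [-0.7, -0.2, 7.3]
finger_gap: 0.039
finger_force: 79.9
```

Run:
```python
from h import *
go(469.4,40.3,61,-40)
```

```text
t 13.8 tcp [470.2  40.3  63.2] phi -40.22 tilt [0.09 0.01] q6 2.36 F [-0.7 -0.2  7.3]
 shift [-0.5 -0.6  2.2] az -0.004
```

Request:
{"op": "apply_moves", "data": {"fingers": [-1,-1,-1,-1,-1,-1], "translation": [[0,0,-7],[0,0,-15],[0,0,-25],[0,0,-25],[0,0,-10],[0,0,0]], "turn": [[0,0,0],[0,0,0],[0,0,0],[0,0,0],[0,0,0],[0,0,0]]}}

```text
time_s: 14.4
eef_pos: [0.4705, 0.0404, 0.1459]
ee_rot: [0.907, 0.421, 0.001, 0.0]
wrist_force: [0.7, -0.5, -2.4]
finger_gap: 0.0392
finger_force: 80.6
```

Request:
{"op": "apply_moves", "data": {"fingers": [-1,-1,-1,-1,-1,-1,-1], "translation": [[0,0,0],[0,0,0],[0,0,0],[0,0,0],[0,0,0],[0,0,0],[0,0,0]], "turn": [[0,0,-0.131],[0,0,-0.131],[0,0,-0.131],[0,0,-0.131],[0,0,-0.131],[0,0,-0.131],[0,0,0]]}}

```text
time_s: 15.1
eef_pos: [0.4691, 0.0403, 0.143]
ee_rot: [0.676, 0.737, -0.001, -0.001]
wrist_force: [0.3, 0.1, -1.9]
finger_gap: 0.0391
finger_force: 80.5
```

Request:
{"op": "apply_moves", "data": {"fingers": [-1,-1,-1,-1,-1,-1,-1], "translation": [[25,-1,0],[40,-1.5,0],[40,-1.5,0],[40,-1.5,0],[35,-1,0],[20,0,0],[0,0,0]], "turn": [[0,0,0],[0,0,0],[0,0,0],[0,0,0],[0,0,0],[0,0,0],[0,0,0]]}}

```text
time_s: 15.8
eef_pos: [0.4457, 0.2411, 0.1432]
ee_rot: [0.677, 0.736, -0.001, -0.0]
wrist_force: [0.8, -1.2, -1.3]
finger_gap: 0.0389
finger_force: 80.6
```

Run:
```python
from h import *
go(444.4,268.1,145,4.8)
b=grab('scene');a=grab('top')
c=lambda f,y,x:cv2.resize(f['pixels'][y:y+120,x:x+80],(400,600),interpolation=cv2.INTER_CUBIC)
save('g',np.hstack([c(a,215,125),c(b,205,440)]))
```

```text
t 15.8 tcp [445.7 241.1 143.2] phi 4.76 tilt [-0.08 -0.02] q6 1.98 F [ 0.8 -1.2 -1.3]
 shift [27.   1.  -1.8] az -0.001
```

View pics/g.png

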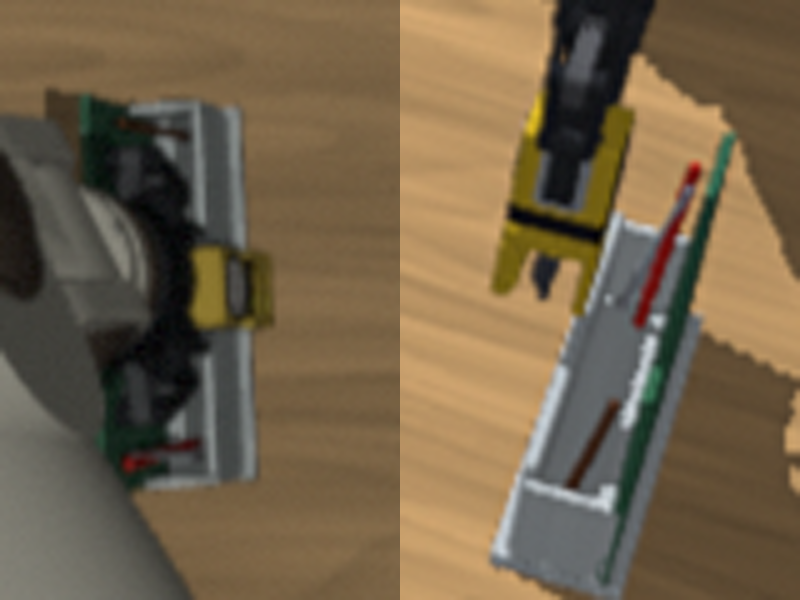

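The lens faces -y (away from the panel), and the slot is open below. In the top crop the lip is the bright line at x≈200 and the lamp's top front edge is at x≈228. In the scene crop the lip's front edge runs (615,215) to (495,555). I'll cross-check the camera bias against the known TCP before pressing.

Run:
```python
from h import *
a=load('top');b=load('scene');p=a['pixels'].astype(int)
for r in(268,272,276):print(r,[(u,*p[r,u]) for u in range(160,182)])
for u in(169,170,171,172):print(u,(ray(a,u,272,.178)*1000).round(1))
# lip in scene view: bright pixels, near lip plane
h=cv2.cvtColor(b['pixels'],cv2.COLOR_RGB2HSV).astype(int);C=cloud(b)
m=(h[...,1]<50)&(h[...,2]>150)&(C[...,2]>.045)&(C[...,2]<.075)&(abs(C[...,1]-.262)<.025)
v,u=np.nonzero(m);P=np.array([ray(b,x,y,.062)[:2]*1000 for x,y in zip(u,v)])
k=np.ones(len(P),bool)
for _ in range(4):
    f=np.polyfit(P[k,0],P[k,1],1);r=P[:,1]-np.polyval(f,P[:,0]);k=abs(r)<max(2*r[k].std(),2)
print(k.sum(),np.degrees(np.arctan(f[0])),np.polyval(f,445),r[k].std(),P[k].min(0),P[k].max(0))
```

```text
268 [(160, np.int64(1), np.int64(7), np.int64(3)), (161, np.int64(11), np.int64(15), np.int64(10)), (162, np.int64(12), np.int64(12), np.int64(12)), (163, np.int64(50), np.int64(44), np.int64(22)), (164, np.int64(107), np.int64(92), np.int64(34)), (165, np.int64(136), np.int64(116), np.int64(47)), (166, np.int64(137), np.int64(117), np.int64(46)), (167, np.int64(137), np.int64(117), np.int64(46)), (168, np.int64(132), np.int64(112), np.int64(45)), (169, np.int64(104), np.int64(88), np.int64(36)), (170, np.int64(60), np.int64(54), np.int64(41)), (171, np.int64(76), np.int64(74), np.int64(70)), (172, np.int64(70), np.int64(70), np.int64(66)), (173, np.int64(53), np.int64(49), np.int64(36)), (174, np.int64(25), np.int64(21), np.int64(13)), (175, np.int64(47), np.int64(38), np.int64(11)), (176, np.int64(68), np.int64(56), np.int64(16)), (177, np.int64(76), np.int64(66), np.int64(27)), (178, np.int64(84), np.int64(70), np.int64(29)), (179, np.int64(98), np.int64(81), np.int64(47)), (180, np.int64(117), np.int64(94), np.int64(64)), (181, np.int64(117), np.int64(95), np.int64(66))]
272 [(16
[... 1691 characters left out ...]
2, np.int64(69), np.int64(66), np.int64(64)), (173, np.int64(53), np.int64(51), np.int64(48)), (174, np.int64(34), np.int64(32), np.int64(20)), (175, np.int64(50), np.int64(45), np.int64(16)), (176, np.int64(85), np.int64(76), np.int64(28)), (177, np.int64(80), np.int64(70), np.int64(23)), (178, np.int64(91), np.int64(82), np.int64(32)), (179, np.int64(98), np.int64(81), np.int64(43)), (180, np.int64(127), np.int64(103), np.int64(71)), (181, np.int64(130), np.int64(105), np.int64(72))]
169 [447.3 219.1 178. ]
170 [447.3 216.6 178. ]
171 [447.3 214.1 178. ]
172 [447.3 211.6 178. ]
83 4.382639589835144 261.3962885176833 1.6358771064592796 [350.70244286 252.02549008] [562.68539254 274.30493035]
```

Lip y is 261.1 from the top camera and 261.4 from the scene camera. The top camera's lamp edge against the TCP suggests a bias under 2 mm, so I'll shift 28 mm.

Request:
{"op": "apply_moves", "data": {"fingers": [-1,-1,-1,-1,-1,-1], "translation": [[10,1,0],[12,0,0],[6,0,0],[0,0,8],[0,0,8],[0,0,0]], "turn": [[0,0,0],[0,0,0],[0,0,0],[0,0,0],[0,0,0],[0,0,0]], "squeeze": 100}}

```text
time_s: 16.5
eef_pos: [0.4444, 0.2664, 0.1265]
ee_rot: [0.677, 0.736, -0.001, -0.0]
wrist_force: [-0.3, 0.9, -1.0]
finger_gap: 0.039
finger_force: 102.2
```

Request:
{"op": "apply_moves", "data": {"fingers": [-1,-1,-1,-1,-1], "translation": [[0,0,3],[0,0,3],[0,0,3],[0,0,3],[0,0,0]], "turn": [[0,0,0],[0,0,0],[0,0,0],[0,0,0],[0,0,0]]}}

```text
time_s: 17.0
eef_pos: [0.4449, 0.2669, 0.1158]
ee_rot: [0.677, 0.736, -0.0, -0.0]
wrist_force: [0.0, 0.2, -1.8]
finger_gap: 0.0386
finger_force: 102.2
```

Run:
```python
from h import *
go(444.4,269.1,92.2,4.8)
b=grab('scene')
save('i',cv2.resize(b['pixels'][200:320,440:560],(600,600),interpolation=cv2.INTER_CUBIC))
```

```text
t 17.0 tcp [444.9 266.9 115.8] phi 4.81 tilt [-0.03 -0.01] q6 2.03 F [ 0.   0.2 -1.8]
 shift [ 2.2 -0.3 23.6] az 0.0
```

View pics/i.png

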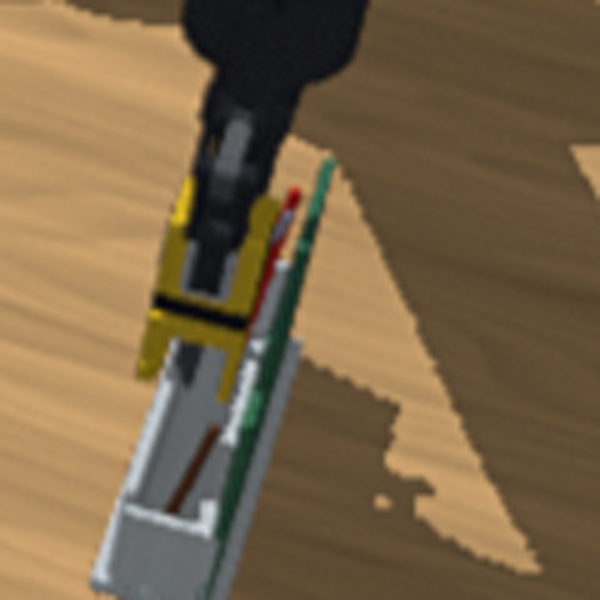

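The lip (at about (165,385) in the crop) is between the front skirt and the dark jaw, with no contact force. I'll shift 1.5 mm toward the panel, then press.

Request:
{"op": "apply_moves", "data": {"fingers": [-1,-1,-1,-1,-1,-1,-1], "translation": [[1.5,0,0],[0,0,0],[0,0,2],[0,0,2],[0,0,2],[0,0,2],[0,0,0]], "turn": [[0,0,0],[0,0,0],[0,0,0],[0,0,0],[0,0,0],[0,0,0],[0,0,0]]}}

```text
time_s: 17.75
eef_pos: [0.445, 0.2685, 0.1089]
ee_rot: [0.677, 0.736, 0.0, 0.0]
wrist_force: [-0.5, -1.1, 3.8]
finger_gap: 0.0385
finger_force: 103.3
```

Run:
```python
from h import *
go(444.4,268.5,92.2,4.8)
```

```text
t 17.75 tcp [445.  268.5 108.9] phi 4.8 tilt [0.04 0.01] q6 2.03 F [-0.5 -1.1  3.8]
 shift [ 0.1 -0.6 16.7] az 0.0
```

Request:
{"op": "apply_moves", "data": {"fingers": [-1,-1,-1,-1], "translation": [[0,0,2],[0,0,2],[0,0,2],[0,0,0]], "turn": [[0,0,0],[0,0,0],[0,0,0],[0,0,0]]}}

```text
time_s: 18.15
eef_pos: [0.4456, 0.2685, 0.1029]
ee_rot: [0.677, 0.736, 0.001, 0.001]
wrist_force: [1.7, -2.6, 2.9]
finger_gap: 0.0389
finger_force: 103.2
```

Request:
{"op": "apply_moves", "data": {"fingers": [-1,-1,-1,-1], "translation": [[0,0,2],[0,0,2],[0,0,2],[0,0,0]], "turn": [[0,0,0],[0,0,0],[0,0,0],[0,0,0]]}}

```text
time_s: 18.55
eef_pos: [0.4454, 0.2685, 0.0967]
ee_rot: [0.677, 0.736, 0.0, 0.0]
wrist_force: [1.1, -1.5, 3.2]
finger_gap: 0.0389
finger_force: 103.2
```

Sliding freely, about 4.5 mm still to go. I'll press until the roof bottoms out.

Request:
{"op": "apply_moves", "data": {"fingers": [-1,-1,-1,-1], "translation": [[0,0,1.5],[0,0,1.5],[0,0,0],[0,0,0]], "turn": [[0,0,0],[0,0,0],[0,0,0],[0,0,0]]}}

```text
time_s: 18.95
eef_pos: [0.4453, 0.2685, 0.0937]
ee_rot: [0.677, 0.736, 0.0, 0.0]
wrist_force: [0.8, -2.4, 4.7]
finger_gap: 0.0386
finger_force: 103.3
```

Request:
{"op": "apply_moves", "data": {"fingers": [-1,-1,-1], "translation": [[0,0,1],[0,0,0],[0,0,0]], "turn": [[0,0,0],[0,0,0],[0,0,0]]}}

```text
time_s: 19.25
eef_pos: [0.4452, 0.2685, 0.0926]
ee_rot: [0.677, 0.736, 0.0, 0.0]
wrist_force: [1.1, -2.4, 5.7]
finger_gap: 0.0387
finger_force: 103.4
```

Request:
{"op": "apply_moves", "data": {"fingers": [-1,-1,-1], "translation": [[0,0,1],[0,0,0],[0,0,0]], "turn": [[0,0,0],[0,0,0],[0,0,0]]}}

```text
time_s: 19.55
eef_pos: [0.4453, 0.2685, 0.0922]
ee_rot: [0.677, 0.736, 0.0, 0.0]
wrist_force: [-1.0, -2.7, 9.2]
finger_gap: 0.0389
finger_force: 104.2
```

Request:
{"op": "apply_moves", "data": {"fingers": [-1,-1,-1], "translation": [[0,0,1],[0,0,1],[0,0,0]], "turn": [[0,0,0],[0,0,0],[0,0,0]]}}

```text
time_s: 19.85
eef_pos: [0.4453, 0.2686, 0.092]
ee_rot: [0.677, 0.736, 0.001, 0.0]
wrist_force: [-5.3, -4.7, 23.8]
finger_gap: 0.0383
finger_force: 106.1
```

Run:
```python
from h import *
go(445,268.5,92.2,4.8)
```

```text
t 19.85 tcp [445.3 268.6  92. ] phi 4.8 tilt [0.12 0.06] q6 2.03 F [-5.3 -4.7 23.8]
 shift [-0.1 -0.3 -0.2] az 0.0
```

Request:
{"op": "apply_moves", "data": {"fingers": [-1,-1,0,0.5,1,1,1,1], "translation": [[0,0,-2],[0,0,0],[0,0,0],[0,0,0],[0,0,0],[0,0,0],[0,0,0],[0,0,0]], "turn": [[0,0,0],[0,0,0],[0,0,0],[0,0,0],[0,0,0],[0,0,0],[0,0,0],[0,0,0]], "squeeze": 20}}

```text
time_s: 20.65
eef_pos: [0.4449, 0.2686, 0.0912]
ee_rot: [0.677, 0.736, -0.0, -0.0]
wrist_force: [0.1, -0.2, -0.1]
finger_gap: 0.0853
finger_force: 0.0
```

Request:
{"op": "apply_moves", "data": {"fingers": [1,1,1,1,1,1,1], "translation": [[0,0,-10],[0,0,-20],[0,0,-30],[0,0,-40],[0,0,-30],[0,0,-10],[0,0,0]], "turn": [[0,0,0],[0,0,0],[0,0,0],[0,0,0],[0,0,0],[0,0,0],[0,0,0]]}}

```text
time_s: 21.35
eef_pos: [0.4455, 0.2689, 0.2331]
ee_rot: [0.677, 0.736, 0.001, 0.0]
wrist_force: [0.3, 0.0, -0.9]
finger_gap: 0.0855
finger_force: 0.0
```

Run:
```python
from h import *
go(445,268.5,92.2,4.8)
b=grab('scene')
save('j',cv2.resize(b['pixels'][200:320,420:580],(800,600),interpolation=cv2.INTER_CUBIC))
C=cloud(b);h=cv2.cvtColor(b['pixels'],cv2.COLOR_RGB2HSV).astype(int)
m=(h[...,0]>18)&(h[...,0]<35)&(h[...,1]>150)&(abs(C[...,0]-.445)<.05)&(abs(C[...,1]-.268)<.05)&(C[...,2]>.02)
print(m.sum(),np.percentile(C[m][:,2]*1000,[3,50,90,95,97]).round(1))
```

```text
t 21.35 tcp [445.5 268.9 233.1] phi 4.81 tilt [0.14 0.09] q6 2.03 F [ 0.3  0.  -0.9]
 shift [ -0.5  -0.9 140.9] az 0.0
622 [ 46.2 108.  128.  129.2 129.5]
```

View pics/j.png

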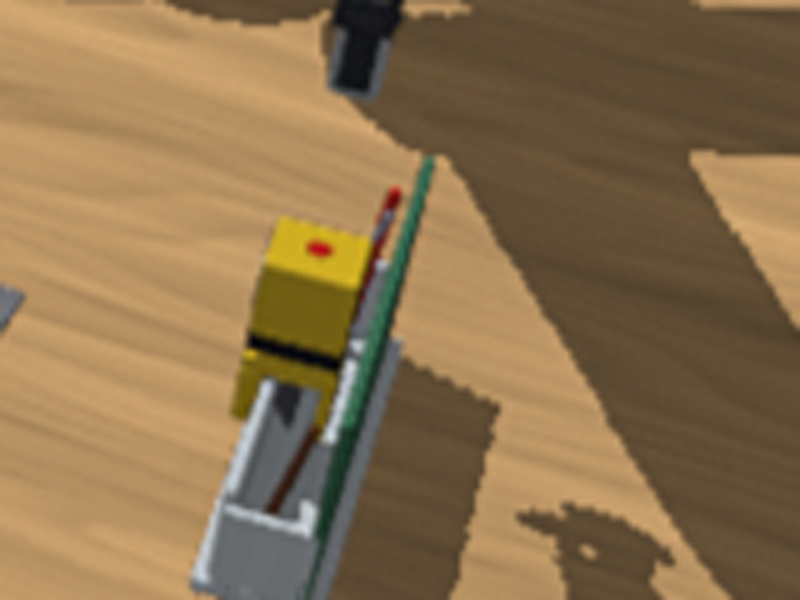

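The lamp sits upright on the lip near its middle, with its top at crop (320,250). The top measures about 128 mm high (127 mm expected when seated), and the gripper is clear of it.

```bash
python3 -c "from h import *;print(close_job())"
```

```text
the job is handed in; nothing more can be done
None
```

The lamp is clipped fully down on the trough lip near its middle, lens facing away from the green panel and gripper clear; it stood free on the mat before the regrip, and the job was handed in at about 21 s.

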